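# Fit the drive hub on the decorating wheel

### The arm

A 6-joint arm with a two-finger parallel gripper is mounted at the origin on the work surface. World frame = base frame: x ahead of the robot, y to its left, z up, the work surface at z = 0. Lengths are in m, angles in rad, forces in N, time in s.
With the tool pointing down it reaches from about 0.375 to 0.9 m from the base axis. Payload 3.1 kg.
Tool frame: the origin (TCP) lies between the finger pads; the fingertips stand 25 mm ahead of it and the grasp point (between the pads) lies 6 mm ahead of it; x points along the fingers, y is the direction in which the jaws open and shut, and the axes are right-handed (so a half turn about x gives the same grasp; the last joint's range is limited). The gripper opens to 85 mm and grips with 20 to 120 N. Pads are 22 mm wide; open, the fingers measure 114 mm over their backs; the gripper's body (76 mm by 85 mm) begins 54 mm behind the grasp point. The pads swing forward as they close: fully open they stand 13 mm farther back than shut.
Start: joints at [1.163, 0.527, 1.433, -0, 1.181, -0.178], TCP at [0.142, 0.609, 0.256] pointing down, gripper open.
Joint ranges: [-3.08, 3.08], [-0.75, 2.2], [0.22, 2.44], [-1.43, 4.57], [0, 2.65], [-2.85, 2.85]. Speed limits (rad/s): [2.79, 2.79, 3.14, 3.14, 3.14, 3.14].

### API

Orientations are given as a unit quaternion [x, y, z, w].
In Python, from station import manip, viewer, workorder gives the robot as it stands.
- The arm moves only by the shell command python3 -m crank 'ROWS' [FORCE]. ROWS is JSON, one flat list of numbers, 5 for each row, row after row: the opening, from 0 (shut) to 1 (fully open), then the shift along the world's x, y, z in mm, then the turn about the world's z in rad. A call has 1 to 10 rows; each row is the pose to reach, as a shift and turn from the pose commanded when the call began; what a row does not reach only later rows make up. A row lasts 1/8 s, in which the tool goes at most 62.5 mm and 10.7 degrees, less where a joint would pass 70% of its speed; a pose out of reach is approached as far as the arm can. A call with a gripper value outside its range is refused whole. The fingers move at their own pace and stop on an object; FORCE is the grip in N (left out, the last holds). Time passes only in rows, so rows that repeat a pose let the fingers close. It gives the time, the measured TCP pose, the force and the opening at its end, in the units of the state.
- manip.sense(): the state, without advancing time (a new reading comes with each control period).
- viewer.snapshot(name): name is "scene" or "top" or "wrist"; returns a dict with "img" (480x640x3 uint8, red, green, blue), "range_z" (480x640 float32, m along the optical axis (not along the pixel's ray), 0 where there is no reading), "fx", "fy", "cx", "cy" (pixels), "k1" (the pictures are not rectified: a ray, as slopes to the right and down, at radius r is drawn at 1 + k1 r^2 times it, then the intrinsics apply), "origin" and "attitude" of the camera in the world. Camera axes: x right, y down, z forward; pixel columns grow to the right and rows downward; lengths in m; the calibration is good to about 2 mm. A picture is of the moment at which its call begins.
- workorder.sign_off(): hands the job in, once; it reports no verdict.
The state is a dict: "t": time; "q": joint angles; "qd": joint speeds; "tau": joint torques, N m; "tcp_pos": TCP position; "tool_rot": TCP orientation; "force": force on the tool from outside, world axes, zero at the start; "ft_torque": the same for the moment, N m; "finger_gap": opening from 0.0 (shut) to 1.0 (fully open).
Only numpy, scipy, OpenCV 4.12 (cv2) and the standard library are available. Lean on these libraries where they do the work, as an engineer would, in place of code of your own. Each camera call takes 0.05 s, during which the arm holds its last target.

### The job

Lift the hub off the ware board, lower it over the decorating wheel's spindle and, pressing only gently, turn it until its keyway drops over the spindle's cross key and the hub sits fully home on the wheel's shoulder; then let go of it. Do not force it, and leave the jugs, jar, bowl and brush where they are.

Things in the scene. Friction and masses are not known exactly. Their poses are not given: they have to be found in the camera images.
- wheel: Bench decorating wheel bolted to the table: round green cast base 170 mm across, a column, and an upright steel spindle on top. Origin: centre of the base's underside, on the spindle's axis, at table height; z up. +x points to its brake lever (rod with a red ball, 108 mm from the axis, 48 mm up). The brake holds the spindle still under light pressing; it slips above about 0.4 N m.
- seat (a point): On the spindle's axis, on top of its flat round shoulder (60 mm across), 80 mm above the table: where the centre of the hub's underside must come. Axes as the wheel's. Above it stands the spindle's round nose, 16 mm across up to 48 mm above this point, then tapering to 6 mm across at its top, 60 mm above this point.
- key_mid (a point): Middle of the brass cross key, a level square bar 8 mm wide, 8 mm tall and 50 mm long through the nose, centre 6 mm and top 10 mm above the shoulder. The key's own direction is NOT measured (axes given are the wheel's): its line lies anywhere within 35 degrees either side of the lever's line.
- hub_grip (a point): Centre of the hub's blue grip block, on the hub's axis, 36 mm above the hub's underside, 20 mm below its top. Block: 46 mm along the hub's x, 40 mm along its y; its flat faces to +y and -y are to be gripped. Below it an aluminium flange 84 mm across, from 0 to 16 mm above the underside. The hub is loose, 0.28 to 0.46 kg, 56 mm tall, upright on the board.
- hub_base (a point): Centre of the hub's underside; axes as the hub's. A round bore 18 mm across runs right through along z. The keyway, 11 mm wide and 12 mm deep, runs across the whole underside along x; two red marks on the flange lie over its ends; half a turn makes no difference. Lying on the key the hub stands 10 mm above home; with keyway and key within about 3 degrees it drops home.
- board: Fixed wooden ware board 270 (x) x 120 (y) x 18 mm; origin at the centre of its underside. The hub stands at its middle, a jug near either end.
- jug_a: Small cream bisque jug, 48 mm across, 54 mm tall, on the board 100 mm from its middle; origin under its centre. Leave alone.
- jug_b: The same at the board's other end. Leave alone.
- jug_c: The same, on the table. Leave alone.
- jar: Small glaze jar 56 mm across, 75 mm tall; origin under its centre. Leave alone.
- bowl: White bowl 110 mm across, 45 mm tall; origin under its centre. Leave alone.
- brush: Wooden-handled brush 200 mm long lying on the table. Leave alone.
Not all that is in view belongs to the job. Of the things shaped like the wheel, the green one is meant.

How it is judged:
On the way:
1. the hub is over the spindle's nose, upright, its underside below the nose's top but not yet home (z of hub_base in the frame of seat between 0.003 and 0.048 m and horizontal distance between hub_base and seat below 0.005 m and angle between hub_base's own z axis and vertical below 0.15 rad), for 0.1 s.
At the end, for the whole second after the job is handed in: The hub sits home on the shoulder with its keyway over the key: its underside within 2 mm of the shoulder, within 3 mm of the spindle's axis, upright within 0.05 rad, released and at rest (z of hub_base in the frame of seat between -0.003 and 0.002 m and horizontal distance between hub_base and seat below 0.003 m and angle between hub_base's own z axis and vertical below 0.05 rad and linear speed of hub below 0.02 m/s and contact force between hub and the fingers below 0.1 N); the robot touches nothing.
It fails at once if the hub is forced: more than 50 N between it and the wheel (contact force between hub and wheel above 50 N).
It fails at once if a jug, the jar, the bowl or the brush is moved more than 20 mm (distance of any of jug_a, jug_b, jug_c, jar, bowl, brush from where it was at the start of the episode above 0.02 m).
It also fails if it takes over 64 s, if anything falls off the work surface, if the arm or the gripper's body presses on something with over 40 N, if the wrist force passes 120 N, or if a joint passes its speed limit or range.

## Working session

There is one attempt and no reset: what is moved stays moved. The work goes in short steps, Python scripts to look and compute and a shell command to move; the robot and the scene stay as the last step left them, time stands still between calls to the robot, and variables do not carry over. Pictures are saved under pics/ and viewed, and the job is handed in when it is done.

```bash
ls; mkdir -p pics; cat > h.py <<'E'
import numpy as np, cv2
from station import manip, viewer, workorder
from scipy.spatial.transform import Rotation as R
def snap(name,fn):
    s=viewer.snapshot(name); cv2.imwrite('pics/'+fn+'.png',cv2.cvtColor(s['img'],cv2.COLOR_RGB2BGR)); np.savez('pics/'+fn+'.npz',**s); return s
def att(s):
    a=np.array(s['attitude']); return R.from_quat(a).as_matrix() if a.size==4 else a.reshape(3,3)
def world(s):
    K=np.array([[s['fx'],0,s['cx']],[0,s['fy'],s['cy']],[0,0,1]],float)
    u,v=np.meshgrid(np.arange(640.),np.arange(480.))
    p=cv2.undistortPoints(np.stack([u.ravel(),v.ravel()],1)[:,None],K,np.array([float(s['k1']),0,0,0,0])).reshape(480,640,2)
    z=s['range_z']; c=np.dstack([p[...,0]*z,p[...,1]*z,z])
    return c@att(s).T+np.array(s['origin'])
E
python3 - <<'E'
from h import *
print(manip.sense())
for n in ['scene','top','wrist']:
    s=snap(n,n+'0'); print(n,s['origin'],s['attitude'],s['fx'],s['k1'])
E
```

```text
pics
{'t': 0.0, 'q': array([ 1.16352055e+00,  5.28440956e-01,  1.43389897e+00, -6.65065483e-06,
        1.18140345e+00, -1.78480429e-01]), 'qd': array([-1.06905450e-03, -2.83263526e-05,  2.85380328e-04,  1.30034871e-03,
        1.09364294e-03,  1.60041816e-03]), 'tau': array([-8.33031736e-04, -4.42351842e+01, -1.78026026e+01, -1.99175943e-04,
        8.52633908e-03, -8.72034125e-07]), 'tcp_pos': array([0.14144749, 0.60810441, 0.25535011]), 'tool_rot': array([ 0.07998547,  0.70270208, -0.08144276,  0.70226718]), 'force': array([-1.4598986 ,  0.08499814, -0.1049705 ]), 'ft_torque': array([0.02411779, 0.01209426, 0.01203887]), 'finger_gap': 0.9980036469747205}
scene [ 0.88558136 -0.35703742  0.76339807] [ 0.87801605  0.35261217 -0.12210037 -0.29973983] 479.45538664602674 -0.007504930642157045
top [0.42276008 0.02144969 0.77738858] [-0.70222483  0.70825946 -0.04560211  0.05629637] 455.3295137805099 -0.03395682740088801
wrist [0.07214429 0.62408529 0.37411323] [0.77534939 0.61558229 0.08687506 0.11110575] 343.28849383179613 -0.0471096467385823
```

View pics/scene0.png

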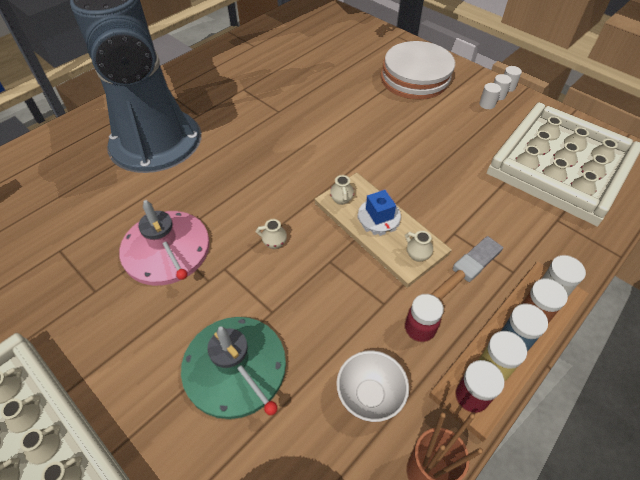

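View pics/top0.png

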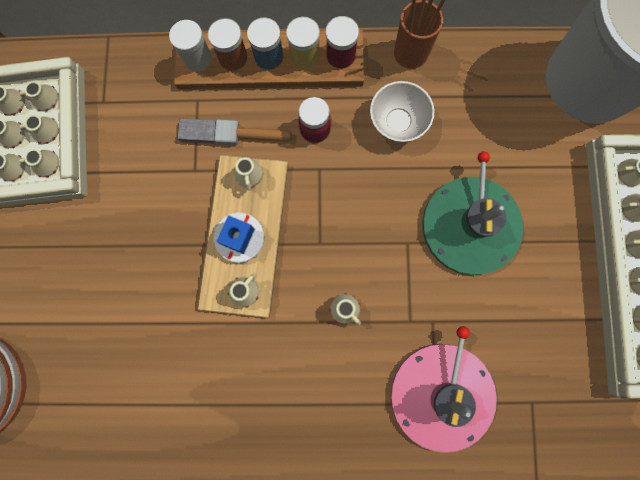

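View pics/wrist0.png

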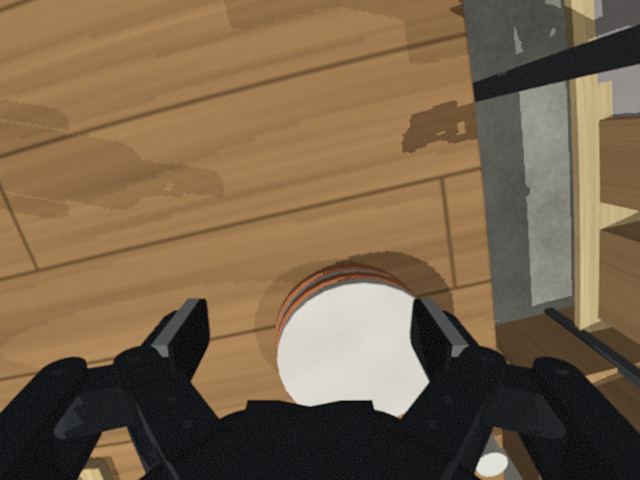

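```bash
cat > m.py <<'E'
from h import *
from scipy.optimize import least_squares
def circ(P,r=None):
    f=lambda p:np.hypot(P[:,0]-p[0],P[:,1]-p[1])-(p[2] if r is None else r)
    return least_squares(f,[*P.mean(0)[:2],r or .04],loss='soft_l1',f_scale=.001).x
for n in ['top','scene']:
    s=dict(np.load(f'pics/{n}0.npz')); W=world(s); I=s['img'].astype(int); z=W[...,2]
    r,g,b=I[...,0],I[...,1],I[...,2]; ok=s['range_z']>0
    hsv=cv2.cvtColor(s['img'],cv2.COLOR_RGB2HSV)
    blue=(b>r+50)&(b>g+30)&ok&(W[...,0]>.2)&(W[...,0]<.65)
    m=blue&(z>.066)&(z<.082)
    k,lab,st,_=cv2.connectedComponentsWithStats(m.astype(np.uint8)); j=1+st[1:,4].argmax(); m=lab==j
    P=W[m]; print(n,'blue',len(P),'z',np.median(P[:,2]),'px',st[j])
    rc=cv2.minAreaRect((P[:,:2]*1000).astype(np.float32)); print('rect',rc, cv2.boxPoints(rc).tolist())
    c0=np.array(rc[0])/1000
    d=np.hypot(W[...,0]-c0[0],W[...,1]-c0[1])
    red=(r>150)&(g<80)&(b<80)&ok&(d<.06); k,lab,st,ce=cv2.connectedComponentsWithStats(red.astype(np.uint8))
    for i in range(1,k):
        if st[i,4]>4: print('red',ce[i],st[i,4],W[lab==i].mean(0))
    # flange
    fl=ok&(d<.06)&(abs(z-.034)<.004)&~blue
    Q=W[fl]; print('flange n',len(Q),'mean z',Q[:,2].mean())
    h=cv2.convexHull((Q[:,:2]*1e3).astype(np.float32))[:,0]/1e3
    print('flange circ',circ(h), cv2.minEnclosingCircle((h*1e3).astype(np.float32)))
    # wheel
    gr=(g>r+25)&(g>b)&ok&(z<.06)&(z>-.01)&(hsv[...,1]>80); k,lab,st,ce=cv2.connectedComponentsWithStats(gr.astype(np.uint8)); j=1+st[1:,4].argmax()
    G=W[lab==j]; print('green',len(G),ce[j],'z',np.percentile(G[:,2],[5,50,95]))
    h=cv2.convexHull((G[:,:2]*1e3).astype(np.float32))[:,0]/1e3; w=circ(h); print('base circ',w)
    d=np.hypot(W[...,0]-w[0],W[...,1]-w[1])
    sh=ok&(d<.05)&(abs(z-.08)<.004); S=W[sh]; print('shoulder z',np.median(S[:,2]),len(S))
    h=cv2.convexHull((S[:,:2]*1e3).astype(np.float32))[:,0]/1e3; print('shoulder circ',circ(h),circ(h,.03))
    nose=ok&(d<.03)&(z>.105)&(z<.15); print('nose',nose.sum(),W[nose].mean(0),W[nose][:,2].max())
    rb=(r>150)&(g<60)&(b<60)&ok&(d>.08)&(d<.14); 
    if rb.sum(): print('ball',rb.sum(),W[rb].mean(0))
    br=(hsv[...,0]>14)&(hsv[...,0]<32)&(hsv[...,1]>110)&(r>130)&ok&(d<.035)&(z>.083)&(z<.1)
    k,lab,st,ce=cv2.connectedComponentsWithStats(br.astype(np.uint8))
    for i in range(1,k):
        if st[i,4]>4: print('brass',ce[i],st[i,4],W[lab==i].mean(0))
    B=W[br]; rc=cv2.minAreaRect((B[:,:2]*1e3).astype(np.float32)); print('brass rect',rc,cv2.boxPoints(rc).round(1).tolist(),np.percentile(B[:,2],[5,50,95]))
E
python3 m.py
```

```text
top blue 667 z 0.07460468110946705 px [217 216  35  35 667]
rect ((547.7430419921875, 166.1501922607422), (41.4662971496582, 45.24253845214844), 66.96800231933594) [[518.813232421875, 155.92022705078125], [560.4493408203125, 138.21929931640625], [576.6728515625, 176.38015747070312], [535.0367431640625, 194.08108520507812]]
red [246.33333333 218.26666667] 15 [0.57821229 0.15300891 0.03603938]
flange n 1078 mean z 0.034685888919483904
flange circ [0.54788378 0.16566295 0.04178862] ((547.9859008789062, 165.33091735839844), 42.730648040771484)
green 5939 [470.03182354 227.85468934] z [0.01490881 0.02185997 0.03231923]
base circ [ 0.56787685 -0.22988934  0.084266  ]
shoulder z 0.08068740198116997 775
shoulder circ [ 0.567801   -0.22982285  0.02940092] [ 0.56779224 -0.22989458  0.03      ]
nose 152 [ 0.56530349 -0.22681575  0.12613419] 0.14165703151061426
ball 61 [ 0.67459127 -0.24187787  0.05695393]
brass [488.68627451 204.2745098 ] 51 [ 0.58504056 -0.23103715  0.09030602]
brass [489.06896552 225.5       ] 58 [ 0.55160574 -0.2293369   0.0908529 ]
brass rect ((567.8390502929688, -230.90380
[... 814 characters left out ...]
0.79275686] z [0.01287932 0.02001012 0.03154539]
base circ [ 0.56942452 -0.23299661  0.08422301]
shoulder z 0.07896979800630455 871
shoulder circ [ 0.56947877 -0.23272503  0.02994017] [ 0.56945387 -0.23272174  0.03      ]
nose 162 [ 0.57294235 -0.23412045  0.12515743] 0.14042496484208733
ball 72 [ 0.67743687 -0.24570505  0.0538624 ]
brass [232.36363636 351.        ] 66 [ 0.58513499 -0.2337502   0.08859364]
brass rect ((570.0880737304688, -232.52085876464844), (8.279594421386719, 49.47734069824219), 86.38422393798828) [[545.0999755859375, -235.10000610351562], [594.5, -238.1999969482422], [595.0, -229.89999389648438], [545.7000122070312, -226.8000030517578]] [0.08530704 0.08885953 0.0906069 ]
```

```bash
python3 - <<'E'
import cv2
a=cv2.imread('pics/top0.png')
c=lambda x,y,w,h:cv2.resize(a[y:y+h,x:x+w],(400,400),interpolation=cv2.INTER_CUBIC)
cv2.imwrite('pics/crop0.png',cv2.hconcat([c(198,196,80,80),c(440,170,80,80)]))
E
```

```text
(no output)
```

View pics/crop0.png

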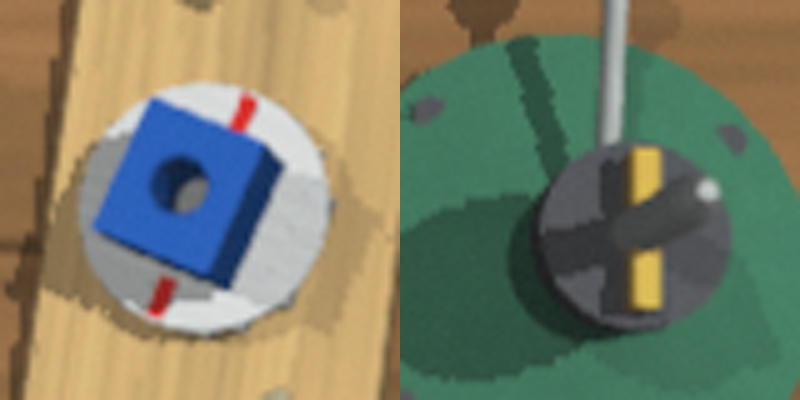

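```bash
python3 - <<'E'
from h import *
s=manip.sense(); M=R.from_quat(s['tool_rot']).as_matrix(); print(M.round(3)); print(np.degrees(np.arctan2(M[1,1],M[0,1])))
E
```

```text
[[-0.001  0.227  0.974]
 [-0.002  0.974 -0.227]
 [-1.    -0.002 -0.   ]]
76.89266639215059
```

```bash
python3 -m crank '[1,40,-44,0,-0.02, 1,81,-89,0,-0.04, 1,122,-133,0,-0.06, 1,162,-178,0,-0.08, 1,203,-222,0,-0.1, 1,244,-266,0,-0.12, 0.8,284,-311,0,-0.14, 0.75,325,-355,0,-0.16, 0.75,366,-400,0,-0.178, 0.75,406,-444,0,-0.178]' 30; python3 -m crank '[0.75,0,0,-40,0, 0.75,0,0,-60,0, 0.75,0,0,-60,0, 0.75,0,0,-60,0]' 
python3 - <<'E'
from h import *
s=manip.sense(); M=R.from_quat(s['tool_rot']).as_matrix(); print(s['tcp_pos'],s['force'],s['finger_gap'],np.degrees(np.arctan2(M[1,1],M[0,1])))
snap('wrist','wrist1')
E
```

```text
t: 1.4
tcp_pos: [0.5488, 0.163, 0.2561]
tool_rot: [0.143, 0.693, -0.143, 0.692]
force: [0.2, 0.7, 0.5]
finger_gap: 0.749
t: 1.9
tcp_pos: [0.5482, 0.1649, 0.197]
tool_rot: [0.143, 0.692, -0.143, 0.693]
force: [-0.3, -0.7, -0.4]
finger_gap: 0.749
[0.54817128 0.16491978 0.1969651 ] [-0.26715334 -0.6682179  -0.39332543] 0.749276992734173 66.7106438533427
```

View pics/wrist1.png

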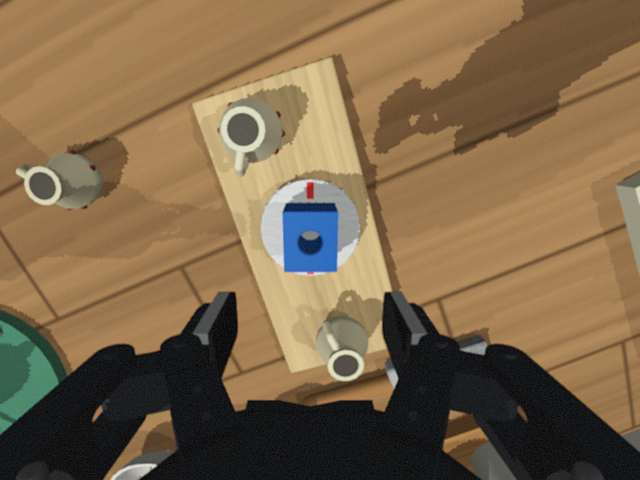

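```bash
cat > w.py <<'E'
from h import *; import sys
s=dict(np.load(f'pics/{sys.argv[1]}.npz')); W=world(s); I=s['img'].astype(int); z=W[...,2]
r,g,b=I[...,0],I[...,1],I[...,2]; ok=s['range_z']>0
m=(b>r+50)&(b>g+30)&ok&(abs(z-.074)<.006)
rc=cv2.minAreaRect((W[m][:,:2]*1000).astype(np.float32)); print(m.sum(),np.median(W[m][:,2]),rc)
d=np.hypot(W[...,0]-rc[0][0]/1e3,W[...,1]-rc[0][1]/1e3)
red=(r>150)&(g<80)&(b<80)&ok&(d<.06); print('red',W[red].mean(0))
fl=ok&(d<.06)&(abs(z-.034)<.004); print('flange',cv2.minEnclosingCircle((W[fl][:,:2]*1e3).astype(np.float32)))
E
python3 w.py wrist1
```

```text
2938 0.07511132092638927 ((547.4769897460938, 165.17051696777344), (39.9452018737793, 45.607845306396484), 66.67799377441406)
red [0.51740592 0.17785265 0.03584146]
flange ((547.5841064453125, 164.6484375), 42.88368225097656)
```

```bash
python3 -m crank '[0.75,-0.5,0,-40,0, 0.75,-0.5,0,-80,0, 0.75,-0.5,0,-110,0, 0.75,-0.5,0,-130,0, 0.75,-0.5,0,-130,0]' 30; python3 - <<'E'
from h import *
snap('wrist','wrist2')
E
```

```text
t: 2.58
tcp_pos: [0.547, 0.165, 0.066]
tool_rot: [0.143, 0.693, -0.143, 0.692]
force: [-0.9, -0.1, -0.0]
finger_gap: 0.745
```

View pics/wrist2.png

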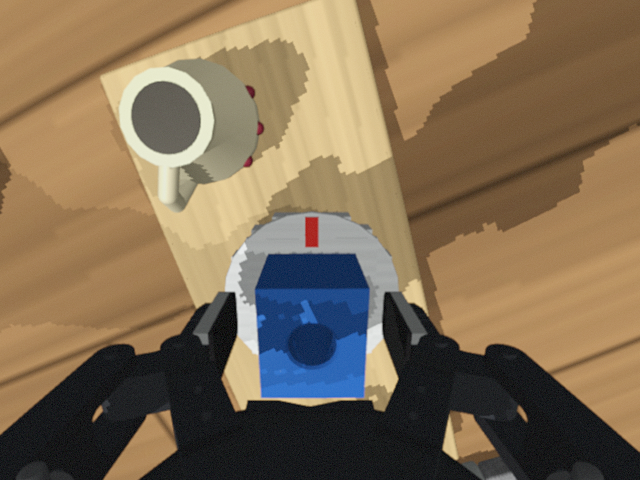

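```bash
python3 -m crank '[0.3,0,0,0,0, 0.3,0,0,0,0, 0.3,0,0,0,0, 0.3,0,0,0,0, 0.3,0,0,20,0, 0.3,0,0,50,0, 0.3,0,0,100,0, 0.3,0,0,155,0, 0.3,0,0,165,0, 0.3,0,0,165,0]' 50; python3 - <<'E'
from h import *
snap('wrist','wrist3')
E
```

```text
t: 3.88
tcp_pos: [0.5465, 0.1646, 0.2311]
tool_rot: [0.143, 0.693, -0.143, 0.692]
force: [-0.3, -0.6, -3.7]
finger_gap: 0.46
```

View pics/wrist3.png

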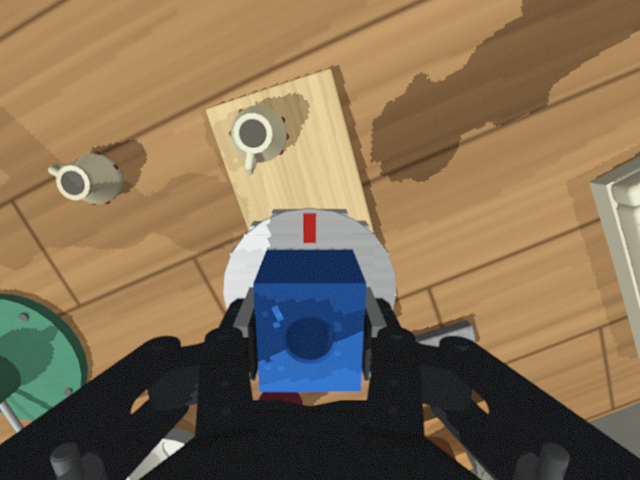

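```bash
python3 -m crank '[0.3,10,-45,0,0.04, 0.3,24,-100,0,0.09, 0.3,38,-160,0,0.14, 0.3,52,-220,0,0.2, 0.3,66,-275,0,0.25, 0.3,80,-330,0,0.3, 0.3,90,-370,0,0.34, 0.3,95,-395,0,0.36, 0.3,95,-395,0,0.36, 0.3,95,-395,0,0.36]'; python3 - <<'E'
from h import *
snap('wrist','wrist4'); s=manip.sense(); M=R.from_quat(s['tool_rot']).as_matrix(); print(s['tcp_pos'],s['force'],s['finger_gap'],np.degrees(np.arctan2(M[1,1],M[0,1])))
E
```

```text
t: 5.18
tcp_pos: [0.6409, -0.2289, 0.2286]
tool_rot: [0.018, 0.709, -0.015, 0.705]
force: [-0.2, -0.1, -2.9]
finger_gap: 0.457
[ 0.64113674 -0.22864563  0.22931994] [-0.76544024  0.60526217 -3.46808151] 0.4562617348442268 87.35216684477906
```

View pics/wrist4.png

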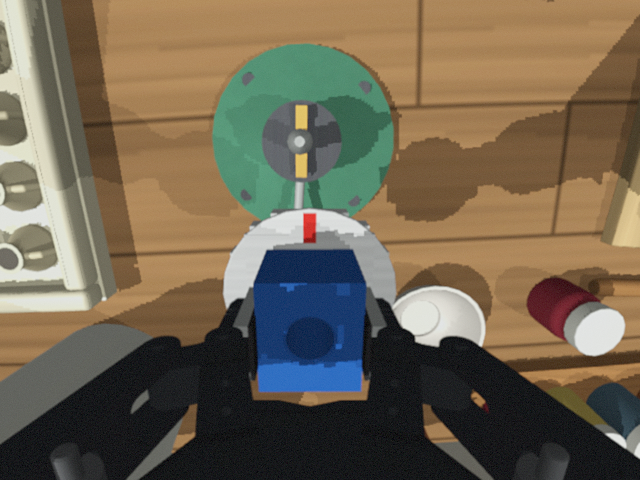

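```bash
cat > v.py <<'E'
from h import *
from m2 import circ
s=dict(np.load('pics/wrist4.npz')); W=world(s); I=s['img'].astype(int); z=W[...,2]
r,g,b=I[...,0],I[...,1],I[...,2]; ok=s['range_z']>0; hsv=cv2.cvtColor(s['img'],cv2.COLOR_RGB2HSV)
c=W[141,302]; w=np.array([.568,-.230])
d=np.hypot(W[...,0]-w[0],W[...,1]-w[1])
S=W[ok&(d<.05)&(abs(z-.08)<.005)]; h=cv2.convexHull((S[:,:2]*1e3).astype(np.float32))[:,0]/1e3
print('shoulder',np.median(S[:,2]),circ(h),circ(h,.03))
G=W[(g>r+25)&ok&(z<.04)&(d<.1)]; h=cv2.convexHull((G[:,:2]*1e3).astype(np.float32))[:,0]/1e3; print('base',circ(h,.085))
N=W[ok&(d<.02)&(z>.134)&(z<.15)]; print('nose top',N.mean(0),len(N),N[:,2].max())
br=(hsv[...,0]>14)&(hsv[...,0]<32)&(hsv[...,1]>110)&(r>130)&ok&(d<.035)&(z>.08)&(z<.1); B=W[br]
print('brass',cv2.minAreaRect((B[:,:2]*1e3).astype(np.float32)))
k,lab,st,ce=cv2.connectedComponentsWithStats(br.astype(np.uint8))
for i in range(1,k):
    if st[i,4]>4: print(ce[i],st[i,4],W[lab==i].mean(0))
bl=(b>r+50)&(b>g+20)&ok&(z>.15)
zt=np.percentile(W[bl][:,2],80); T=W[bl&(abs(z-zt)<.004)]; print('block top',zt,cv2.minAreaRect((T[:,:2]*1e3).astype(np.float32)),len(T))
rd=(r>150)&(g<80)&(b<80)&ok&(z>.15); print('red',W[rd].mean(0))
F=W[ok&(r>120)&(abs(r-b)<40)&(z>.18)&(z<.22)&(np.hypot(W[...,0]-.641,W[...,1]+.229)<.05)]
h=cv2.convexHull((F[:,:2]*1e3).astype(np.float32))[:,0]/1e3; print('flange z',np.percentile(F[:,2],[5,50,95]),circ(h,.042),circ(h))
F=W[rd]; v=np.linalg.svd(F[:,:2]-F[:,:2].mean(0))[2][0]; print('red dir',v, len(F))
E
python3 - <<'E'
t=open('m.py').read().split('for n in')[0]; open('m2.py','w').write(t)
E
python3 v.py
```

```text
shoulder 0.08106929831829135 [ 0.56835924 -0.23172618  0.02995584] [ 0.56836283 -0.23173115  0.03      ]
base [ 0.56805718 -0.23100182  0.085     ]
nose top [ 0.56821937 -0.23164569  0.13826667] 308 0.1423334420763957
brass ((567.7036743164062, -231.33633422851562), (8.059849739074707, 51.330684661865234), 87.1010971069336)
[301.433213   116.45487365] 277 [ 0.55080831 -0.23040736  0.09004777]
[301.18650794 165.20238095] 252 [ 0.58478169 -0.23237875  0.09097945]
block top 0.23593805837932982 ((640.026611328125, -229.32711791992188), (40.23170471191406, 47.28205108642578), 87.39923858642578) 10592
red [ 0.60550693 -0.22790807  0.19657593]
flange z [0.19450296 0.19568269 0.19678223] [ 0.63931784 -0.22932841  0.042     ] [ 0.63924744 -0.22931742  0.04193785]
red dir [ 0.99471297 -0.10269428] 257
```

```bash
cat > f.py <<'E'
from h import *; import sys
from m2 import circ
def flange(fn,c,z0):
    s=dict(np.load(f'pics/{fn}.npz')); W=world(s); I=s['img'].astype(int); z=W[...,2]
    r,g,b=I[...,0],I[...,1],I[...,2]; ok=s['range_z']>0; d=np.hypot(W[...,0]-c[0],W[...,1]-c[1])
    F=W[ok&(r>90)&(abs(r-b)<40)&(abs(z-z0)<.006)&(d<.05)]
    h=cv2.convexHull((F[:,:2]*1e3).astype(np.float32))[:,0]/1e3
    # keep only rim points
    p=circ(h,.042)
    for _ in range(5):
        k=abs(np.hypot(h[:,0]-p[0],h[:,1]-p[1])-.042)<.0015
        p=circ(h[k],.042) if k.sum()>5 else p
    a=np.degrees(np.arctan2(h[k,1]-p[1],h[k,0]-p[0])); print(fn,len(F),np.median(F[:,2]),p[:2],k.sum(),'arc',np.sort(a).round()[::max(1,len(a)//8)])
    bl=(b>r+40)&(b>g+20)&ok&(d<.05)&(abs(z-z0-.04)<.005); T=W[bl]
    if len(T)>20: print('  block',len(T),cv2.minAreaRect((T[:,:2]*1e3).astype(np.float32)))
if __name__=='__main__':
    snap('top','top4'); snap('scene','scene4')
    flange('wrist1',(.5475,.165),.035); flange('wrist2',(.5475,.165),.035); flange('wrist3',(.5475,.165),.199)
    flange('wrist4',(.640,-.229),.196); flange('top4',(.640,-.229),.198); flange('scene4',(.640,-.229),.198)
    print(manip.sense()['tcp_pos'])
E
python3 f.py
```

```text
wrist1 3669 0.03503807837446854 [0.54755886 0.16529007] 40 arc [-178. -115.  -93.  -42.   -9.   39.   73.  141.]
  block 2916 ((547.48974609375, 165.15750122070312), (40.032188415527344, 45.632484436035156), 66.77473449707031)
wrist2 8431 0.03494453373803913 [0.54745235 0.16515865] 29 arc [-178. -141. -120.  -81.  -66.   22.   76.   94.  142.  158.]
  block 11094 ((547.6436157226562, 165.1676025390625), (39.993568420410156, 47.6468391418457), 66.87495422363281)
wrist3 7094 0.1980781112532431 [0.54545025 0.16437755] 27 arc [-179. -128. -113.   57.   64.   94.  132.  156.  163.]
  block 10757 ((545.9412231445312, 164.60006713867188), (40.83806228637695, 47.99168395996094), 66.900390625)
wrist4 7027 0.19568189998682192 [ 0.63941774 -0.22932502] 23 arc [-169. -158. -119. -104.  -82.   81.   96.  103.  137.  153.  165.  177.]
  block 10815 ((640.0301513671875, -229.29855346679688), (40.734405517578125, 47.27357482910156), 87.37361907958984)
top4 970 0.19600372754502748 [ 0.63972927 -0.22691746] 23 arc [-177. -142. -130. -109.  -91.   47.   74.  101.  118.  136.  154.  173.]
  block 529 ((632.3778076171875, -227.0660858154297), (40.76482391357422, 30.999839782714844), 87.42190551757812)
scene4 1098 0.19470073928031012 [ 0.64044757 -0.23035909] 27 arc [-103.  -81.  -58.  -35.  -14.    8.   33.   43.   73.]
  block 588 ((647.69140625, -230.2025909423828), (34.03640365600586, 41.06846618652344), 0.7010769248008728)
[ 0.64175085 -0.22865262  0.23051984]
```

View pics/scene4.png

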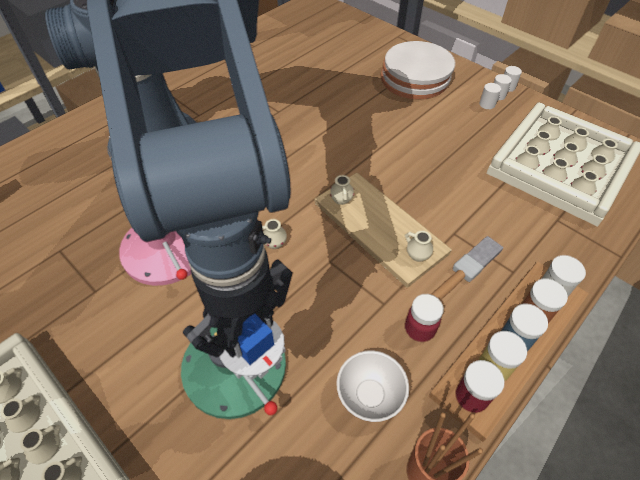

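```bash
python3 -m crank '[0.3,-35,-1.5,0,-0.012, 0.3,-60,-2.5,0,-0.012, 0.3,-72,-2.5,0,-0.012, 0.3,-72,-2.5,-20,-0.012, 0.3,-72,-2.5,-32,-0.012, 0.3,-72,-2.5,-32,-0.012, 0.3,-72,-2.5,-32,-0.012]'; python3 - <<'E'
from h import *
snap('wrist','wrist5'); snap('top','top5'); snap('scene','scene5'); s=manip.sense(); M=R.from_quat(s['tool_rot']).as_matrix(); print(s['tcp_pos'],s['force'],s['finger_gap'],np.degrees(np.arctan2(M[1,1],M[0,1])))
from f import flange
for c in ['wrist5','top5','scene5']: flange(c,(.5685,-.231),.165)
E
```

```text
t: 6.2
tcp_pos: [0.5709, -0.2329, 0.1996]
tool_rot: [0.02, 0.706, -0.021, 0.707]
force: [-0.0, -0.6, -3.7]
finger_gap: 0.458
[ 0.57071879 -0.23300154  0.1998965 ] [-0.86321184 -0.33302156 -3.17418317] 0.45849419529290997 86.63875620984301
wrist5 7127 0.16653872494958155 [ 0.56980993 -0.23348904] 29 arc [-179. -169. -143. -107.  -83.   84.   95.  136.  162.  176.]
  block 11174 ((570.0764770507812, -233.06752014160156), (40.86388397216797, 47.700775146484375), 86.97086334228516)
top5 916 0.1662897096464575 [ 0.56942885 -0.23167754] 23 arc [-172. -159. -137. -122.  -99.   58.   66.   82.  102.  137.  156.  173.]
  block 462 ((556.917236328125, -230.64669799804688), (41.35860824584961, 21.61669921875), 88.11992645263672)
scene5 1014 0.16474866152921513 [ 0.57094725 -0.23459513] 25 arc [-122.  -99.  -84.  -66.  -17.    7.   24.   70.   97.]
  block 636 ((574.5128784179688, -234.5681610107422), (41.48855209350586, 42.05194091796875), 0.040677476674318314)
```

View pics/scene5.png

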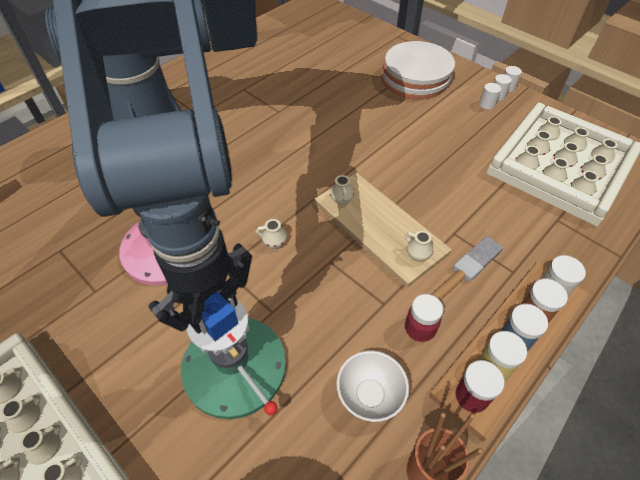

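```bash
python3 -m crank '[0.3,-1.5,1.8,0,0, 0.3,-1.5,1.8,0,0, 0.3,-1.5,1.8,-5,0, 0.3,-1.5,1.8,-8,0, 0.3,-1.5,1.8,-8,0, 0.3,-1.5,1.8,-8,0]'; python3 - <<'E'
from h import *
snap('wrist','wrist6'); snap('top','top6'); snap('scene','scene6'); s=manip.sense(); M=R.from_quat(s['tool_rot']).as_matrix(); print(s['tcp_pos'],s['force'],s['finger_gap'],np.degrees(np.arctan2(M[1,1],M[0,1])))
from f import flange
for c in ['wrist6','top6','scene6']: flange(c,(.5685,-.231),.157)
E
```

```text
t: 7.1
tcp_pos: [0.5687, -0.231, 0.1912]
tool_rot: [0.021, 0.707, -0.021, 0.707]
force: [0.0, 0.6, -2.6]
finger_gap: 0.458
[ 0.56880972 -0.23106175  0.19139209] [-0.64234256 -0.20267855 -3.03362582] 0.45624922140726654 86.6320754364918
wrist6 7116 0.1581520771501561 [ 0.56747633 -0.23144306] 30 arc [-179. -142. -108.  -94.   77.   84.  103.  136.  153.  169.]
  block 11116 ((568.1005249023438, -231.3660430908203), (40.654632568359375, 47.72306823730469), 86.53663635253906)
top6 875 0.15783868938216017 [ 0.56782544 -0.22998626] 26 arc [-174. -144. -124. -102.   60.   77.   92.  116.  171.]
  block 443 ((554.9703369140625, -228.71249389648438), (41.77955627441406, 21.768163681030273), 87.05231475830078)
scene6 979 0.15621363166647917 [ 0.56882617 -0.23281175] 25 arc [-122.  -95.  -65.  -29.   -6.   21.   39.   70.   96.]
  block 600 ((573.0062866210938, -232.31942749023438), (42.00399398803711, 40.177696228027344), 87.4691162109375)
```

```bash
python3 -m crank '[0.3,0.4,0,-4,0, 0.3,0.4,0,-8,0, 0.3,0.4,0,-11,0, 0.3,0.4,0,-14,0, 0.3,0.4,0,-14,0]'
```

```text
t: 7.88
tcp_pos: [0.5689, -0.2309, 0.1769]
tool_rot: [0.021, 0.707, -0.021, 0.707]
force: [0.3, 0.5, -3.2]
finger_gap: 0.465
```

```bash
python3 -m crank '[0.3,0,0,-4,0, 0.3,0,0,-8,0, 0.3,0,0,-12,0, 0.3,0,0,-16,0, 0.3,0,0,-16,0]'; python3 -m crank '[0.3,0,0,-4,0, 0.3,0,0,-8,0, 0.3,0,0,-12,0, 0.3,0,0,-15,0, 0.3,0,0,-15,0]'
```

```text
t: 8.5
tcp_pos: [0.5688, -0.2309, 0.1608]
tool_rot: [0.021, 0.707, -0.021, 0.706]
force: [-0.4, 0.2, -3.6]
finger_gap: 0.461
t: 9.12
tcp_pos: [0.5689, -0.2309, 0.1459]
tool_rot: [0.021, 0.707, -0.021, 0.707]
force: [0.6, -0.0, -3.3]
finger_gap: 0.458
```

```bash
python3 -m crank '[0.3,0,0,-3,0, 0.3,0,0,-5,0, 0.3,0,0,-6,0, 0.3,0,0,-7,0, 0.3,0,0,-7,0]'; python3 -m crank '[0.3,0,0,-1,0, 0.3,0,0,-2,0, 0.3,0,0,-2,0]'
```

```text
t: 9.75
tcp_pos: [0.5691, -0.231, 0.1393]
tool_rot: [0.021, 0.707, -0.021, 0.707]
force: [-0.3, -0.3, -4.0]
finger_gap: 0.461
t: 10.12
tcp_pos: [0.569, -0.2309, 0.1372]
tool_rot: [0.021, 0.707, -0.021, 0.707]
force: [0.7, -0.2, -3.6]
finger_gap: 0.463
```

Already below key top with no contact force; continue in small steps.

```bash
python3 -m crank '[0.3,0,0,-1,0, 0.3,0,0,-2,0, 0.3,0,0,-3,0, 0.3,0,0,-3,0]';  python3 - <<'E'
from h import *
snap('wrist','wrist7'); snap('scene','scene7'); s=manip.sense(); print(s['tcp_pos'],s['force'],s['ft_torque'])
from f import flange
for c in ['wrist7','scene7']: flange(c,(.5685,-.231),.101)
E
```

```text
t: 10.62
tcp_pos: [0.569, -0.231, 0.1342]
tool_rot: [0.021, 0.707, -0.021, 0.707]
force: [0.3, -0.3, -2.1]
finger_gap: 0.459
[ 0.56911319 -0.23099883  0.13428724] [ 0.74857168 -0.17926083 -3.68265323] [0.02456995 0.07940119 0.0396109 ]
wrist7 7074 0.10111045935391731 [ 0.56790734 -0.23135977] 25 arc [-176. -158. -108.  -93.   77.  103.  152.  172.  179.]
  block 10915 ((568.1632690429688, -231.1949005126953), (40.76701736450195, 47.54877853393555), 86.52239227294922)
scene7 871 0.09898885070592556 [ 0.56910989 -0.23230519] 28 arc [-116.  -94.  -71.  -48.  -20.    7.   40.   56.   72.   94.]
  block 483 ((574.8702392578125, -232.83018493652344), (40.7176513671875, 36.88629150390625), 89.55840301513672)
```

```bash
python3 -m crank '[0.3,0,0,-1,0, 0.3,0,0,-2,0, 0.3,0,0,-2,0]'; python3 -m crank '[0.3,0,0,-0.7,0, 0.3,0,0,-1.4,0, 0.3,0,0,-1.4,0]'
```

```text
t: 11.1
tcp_pos: [0.569, -0.2309, 0.1322]
tool_rot: [0.021, 0.707, -0.021, 0.707]
force: [0.9, 0.3, -3.2]
finger_gap: 0.46
t: 11.48
tcp_pos: [0.5691, -0.231, 0.1308]
tool_rot: [0.021, 0.707, -0.021, 0.707]
force: [1.2, -0.1, -2.8]
finger_gap: 0.459
```

```bash
python3 -m crank '[0.3,0,0,-0.7,0, 0.3,0,0,-0.7,0]'; python3 -m crank '[0.3,0,0,-0.5,0, 0.3,0,0,-0.5,0]'
```

```text
t: 11.72
tcp_pos: [0.5691, -0.231, 0.1302]
tool_rot: [0.021, 0.707, -0.021, 0.707]
force: [-0.7, -0.3, -2.5]
finger_gap: 0.462
t: 11.98
tcp_pos: [0.5691, -0.231, 0.1301]
tool_rot: [0.021, 0.707, -0.021, 0.707]
force: [-0.8, 1.2, 0.1]
finger_gap: 0.461
```

```bash
python3 -m crank '[0.3,0,0,-0.4,0, 0.3,0,0,-0.4,0]';  python3 - <<'E'
from h import *
snap('wrist','wrist8'); snap('scene','scene8'); s=manip.sense(); print(s['tcp_pos'],s['force'],s['ft_torque'])
from f import flange
for c in ['wrist8','scene8']: flange(c,(.5685,-.231),.097)
E
```

```text
t: 12.22
tcp_pos: [0.5691, -0.231, 0.1301]
tool_rot: [0.021, 0.707, -0.021, 0.707]
force: [-2.6, 1.3, 5.8]
finger_gap: 0.455
[ 0.56911449 -0.2310084   0.13002808] [-2.88125537  0.91714571  6.41921004] [0.23375976 0.31588361 0.04187402]
wrist8 7092 0.09698473642442011 [ 0.56791067 -0.23131781] 22 arc [-179. -159. -121.  -95.  -84.   77.   98.  113.  136.  165.  177.]
  block 10906 ((568.4420776367188, -231.2884063720703), (40.59684371948242, 47.65581130981445), 86.32447052001953)
scene8 851 0.09471048984797681 [ 0.56942883 -0.23224486] 26 arc [-116. -105.  -65.  -45.  -26.    0.   40.   75.   96.]
  block 472 ((575.0919189453125, -232.83859252929688), (40.8548583984375, 36.73097229003906), 88.42784881591797)
```

View pics/scene8.png

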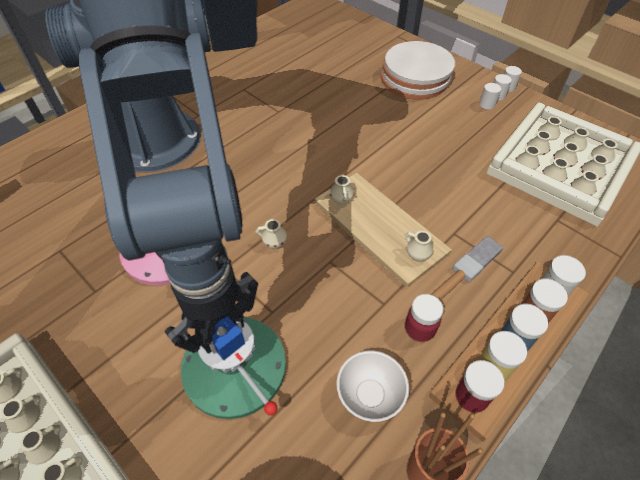

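```bash
python3 -m crank '[0.5,0,0,0.4,0, 0.55,0,0,0.4,0, 0.65,0,0,0.4,0, 0.75,0,0,0.4,0, 0.75,0,0,0.4,0]'; python3 -m crank '[0.75,0,0,10,0, 0.75,0,0,30,0, 0.75,0,0,60,0, 0.75,0,0,100,0, 0.75,40,0,110,0, 0.75,80,0,110,0, 0.75,80,0,110,0, 0.75,80,0,110,0]'; python3 - <<'E'
from h import *
for n in ['wrist','top','scene']: snap(n,n+'9')
from f import flange
for c in ['wrist9','top9','scene9']: flange(c,(.5685,-.231),.096)
a=cv2.imread('pics/wrist9.png'); b=cv2.imread('pics/scene9.png'); cv2.imwrite('pics/f9.png',cv2.hconcat([cv2.resize(a,(400,300)),cv2.resize(b,(400,300))]))
E
```

```text
t: 12.95
tcp_pos: [0.5691, -0.231, 0.1296]
tool_rot: [0.021, 0.707, -0.021, 0.707]
force: [-0.7, 0.0, 0.5]
finger_gap: 0.753
t: 13.95
tcp_pos: [0.6484, -0.2306, 0.2396]
tool_rot: [0.021, 0.707, -0.021, 0.706]
force: [0.2, 0.2, -1.0]
finger_gap: 0.75
wrist9 5385 0.09692399478492564 [ 0.56839396 -0.2314254 ] 41 arc [-175. -121.  -88.  -62.  -15.   13.   75.  137.  177.]
  block 4334 ((568.001220703125, -231.43772888183594), (40.29914093017578, 45.15629577636719), 86.71178436279297)
top9 974 0.09659908189147587 [ 0.56820863 -0.23012019] 31 arc [-167. -126.  -79.  -11.   13.   41.   63.   92.  135.  155.  179.]
  block 813 ((567.539794921875, -229.6658477783203), (40.07622146606445, 46.67568588256836), 87.359619140625)
scene9 602 0.09480675257950127 [ 0.56949411 -0.23226299] 20 arc [-79. -73. -59. -44. -28.  -3.   6.  37.  74.  92.]
  block 29 ((575.0911865234375, -231.1967010498047), (47.46184539794922, 12.415669441223145), 45.29844284057617)
```

View pics/f9.png

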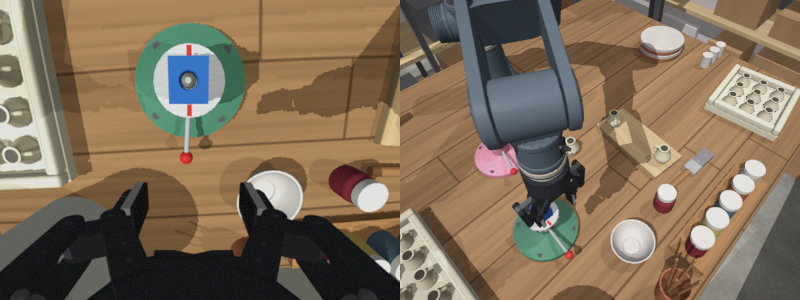

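The hub is on the spindle, centred within about 0.5 mm. The nose shows through its bore at wrist-crop pixel (188,80), and all three cameras put the flange top at shoulder + 16 mm. The fingers are well clear.

```bash
python3 -c "
from station import workorder; print(workorder.sign_off())"
```

```text
the job is handed in; nothing more can be done
None
```

The hub is home on the green wheel's shoulder with its keyway over the cross key, released, and the job is handed in at about t = 14 s of the 64 s allowed.

- **What I did:** I gripped the hub by its ±y faces and lifted it off the board. I turned it about 20° in the air to the key direction I had measured, and corrected its position over the nose from the three cameras. I then lowered it in small steps. It went straight over the key, so no searching turn was needed. The firmest seating press was about 10 N, counting the hub's weight, against the 50 N limit.
- **Last checks:**
  - **Height:** in all three views the flange top stands 16 mm above the shoulder as the same camera measured it, within about 0.2 mm. That is fully home.
  - **Centring:** the hub is within about 0.5 mm of the spindle axis in every view.
  - **Clearance:** the fingers are open and about 110 mm clear of the hub.
- **Neighbours:** the jugs, jar, bowl and brush look undisturbed in the pictures, and I did not measure them.
- **Disagreements:** the cameras' absolute positions differ by up to about 3 mm, so I relied on hub-to-wheel differences within each camera. My first position over the nose was about 2.4 mm off and I corrected it before lowering. In the last scene picture the gripper hid most of the block, so I ignored that block reading.

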